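# Power up and tare the laboratory balance

### The arm

A 6-joint arm with a two-finger parallel gripper is mounted at the origin on the work surface. World frame = base frame: x ahead of the robot, y to its left, z up, the work surface at z = 0. Lengths are in m, angles in rad, forces in N, time in s.
With the tool pointing down it reaches from about 0.35 to 0.775 m from the base axis. Payload 7.3 kg.
Tool frame: the origin (TCP) lies midway between the tips of the shut fingers; the grasp point (between the pads) lies 19 mm behind it (robot.grasp_offset is the z of the grasp point in the tool frame, in m); z points along the fingers, y is the direction in which the jaws open and shut (so a half turn about z gives the same grasp; the last joint's range is limited). The gripper opens to 92 mm and grips with 3 to 60 N. Pads are 19 mm wide; open, the fingers measure 130 mm over their backs; the gripper's body (75 mm by 190 mm) begins 47 mm behind the grasp point.
Start: joints at [-1.445, 0.342, 1.524, -0, 1.275, -0.146], TCP at [0.141, -0.506, 0.227] pointing down, gripper open.
Joint ranges: [-2.53, 2.53], [-0.77, 2.02], [0.04, 2.7], [-1, 4.14], [0.28, 2.66], [-3.11, 3.11]. Speed limits (rad/s): [2.57, 2.57, 3.14, 3.14, 3.14, 3.14].

### API

Orientations are given as [roll, pitch, yaw] about the fixed x, y, z axes, in that order (R = Rz(yaw) Ry(pitch) Rx(roll)).
In Python, from cell import observe, imaging, workorder, robot gives the robot as it stands. The module is installed in compiled form; this text tells all that it offers.
- The arm moves only by the tool send_rows, never from a script. Its argument "series" is a list of rows, each a list of 7 numbers: the shift along the tool's x, y, z in m, then the turn, a rotation vector about the tool's x, y, z in rad, then the closure, from 0 (fully open) to 1 (shut). A call has 1 to 5 rows; each row shifts and turns the commanded pose from where the row before left it, along the tool's axes as they then stand; what a row does not reach is not made up. A row lasts 1/12 s, in which the tool goes at most 41.7 mm and 7.16 degrees, less where a joint would pass 70% of its speed; a pose out of reach is approached as far as the arm can. A call is refused whole if a number of a shift passes 0.0417 or a number of a turn 0.125, either way. A call with a gripper value outside its range is refused whole. The fingers move at their own pace and stop on an object; "newtons" is the grip in N (left out, the last holds). Time passes only in rows, so rows that do not move let the fingers close. It gives the time, the measured TCP pose, the force and the opening at its end, in the units of the state.
- observe(): the state, without advancing time (a new reading comes with each control period).
- imaging.read_camera(name): name is "scene" or "top"; returns a dict with "color" (384x512x3 uint8, red, green, blue), "range_z" (384x512 float32, m along the optical axis (not along the pixel's ray), 0 where there is no reading), "vfov" (degrees; the focal length in pixels is half the picture's height over the tangent of half this angle, whatever the lens; pixels are square), "cx", "cy" (the principal point, pixels), "T" (4x4, takes a point from camera to world coordinates). Camera axes: x right, y down, z forward; pixel columns grow to the right and rows downward; lengths in m; the calibration is good to about 2 mm. A picture is of the moment at which its call begins.
- workorder.hand_in(): hands the job in, once; it reports no verdict.
The state is a dict: "time": time; "qpos": joint angles; "qvel": joint speeds; "joint_efforts": joint torques, N m; "tool_pos": TCP position; "tool_rot": TCP orientation; "contact_force": force on the tool from outside, world axes, zero at the start; "torque": the same for the moment, N m; "opening": finger opening in m.
Only numpy, scipy, OpenCV 4.12 (cv2) and the standard library are available. Lean on these libraries where they do the work, as an engineer would, in place of code of your own. Each camera call takes 0.05 s, during which the arm holds its last target.

### The job

Get the balance ready for weighing: first switch on the power strip by pressing down the raised end of its rocker, then switch on the balance by pressing down the raised end of the rocker on its front panel, and last press the long tare bar beside it fully down and let it spring back. Press each rocker until it is fully over, keep strictly to that order, and leave both switched on. Only press, with the fingertips: do not press the small round keys, and leave the beaker on the pan and everything else on the bench standing where it is.

Things in the scene. Friction and masses are not known exactly. Their poses are not given: they have to be found in the camera images.
- power_strip: white bench power strip, fixed, a bar 300 mm long (its x), 60 mm wide (its y), top face 42 mm high. Origin at the centre of its underside; z up. Its rocker is at the -x end (nearer the robot), then a small round reset key, three round sockets, and a black plug 73 mm high in the last one at the +x end.
- mains_rocker (a joint): power strip's rocker, rad. Hinge line at strip x = -110 mm, 51 mm above the bench; ON face on its -x side (strip's end). Dark grey, 48 x 24 mm: two flat 24 mm faces meeting in a shallow V at the hinge line. Moves with steady friction (about 3 N mid-face), stays where left. 0 = off: ON face raised 0.3 rad, other face level; 0.3 = on: ON face level, other raised. Starts near 0.
- mains_rocker_on_end (a point): middle of the top surface of the ON face of the power strip's rocker, at strip x = -125 mm, y = 0: 56 mm above the bench when off, 51 mm when on; it moves with the rocker. Its x axis points from the hinge line outward along the ON side (level when off), z up. Nothing rises above it within 60 mm.
- balance: white precision balance, fixed, 290 (x) x 200 mm (y). Origin at the centre of its underside, z up, front at -x. Level front panel x -145 to -55 mm, 45 mm high, with, left (+y) to right: rocker, two round keys, tare bar. Body behind it 60 mm high, with a round steel pan 136 mm across, top 75 mm high, centre x = 55, y = 0 mm.
- balance_rocker (a joint): balance's rocker, rad. Hinge line at balance x = -100, y = +68 mm, 54 mm above the bench; ON face on its +x side (pan). Dark grey, 48 x 24 mm: two flat 24 mm faces meeting in a shallow V at the hinge line. Moves with steady friction (about 3 N mid-face), stays where left. 0 = off: ON face raised 0.3 rad, other face level; 0.3 = on: ON face level, other raised. Starts near 0.
- balance_rocker_on_end (a point): middle of the top surface of the ON face of the balance's rocker, at balance x = -85 mm, y = +68 mm: 59 mm above the bench when off, 54 mm when on; it moves with the rocker. Its x axis points from the hinge line outward along the ON side (level when off), z up.
- tare_bar (a joint): the tare bar: plain dark grey bar key on the balance's panel, 70 mm long (balance y) and 22 mm wide (balance x), its top 12 mm above the panel; goes straight down. Value in m, 0 = up, 0.006 = fully down. Springy: starts to move at about 1.5 N, about 5 N fully down; returns by itself.
- tare_bar_top (a point): centre of the top surface of the tare bar, at balance x = -100 mm, y = -52 mm, 57 mm above the bench when up; moves with it; x, y, z as the balance's.
- key_near (a joint): small round dark grey key, 14 mm across, standing 5 mm above the panel, at balance x = -122 mm, y = +16 mm; joint value in m, 0 = up, 0.004 = fully down; springy. To be left alone.
- key_far (a joint): small round dark grey key, 14 mm across, standing 5 mm above the panel, at balance x = -80 mm, y = +16 mm; joint value in m, 0 = up, 0.004 = fully down; springy. To be left alone.
- reset_key (a joint): small round dark grey key, 12 mm across, standing 5 mm above the top of the power strip, at strip x = -47 mm, y = 0; joint value in m, 0 = up, 0.004 = fully down; springy. To be left alone.
- beaker_mid (a point): centre (half-way up) of a loose empty glass beaker, 60 mm across, 62 mm high, standing on the balance's pan
- bottle_mid (a point): centre of a loose amber glass bottle, 72 mm across, 125 mm high, on the bench by the power strip
- weight_mid (a point): centre of a loose knobbed steel weight, 28 mm across, 44 mm high, on the bench by the power strip
- vial_mid (a point): centre of a loose glass vial, 26 mm across, 50 mm high, on the bench by the power strip
- jar_mid (a point): centre of a loose clear sample jar with white cap, 54 mm across, 70 mm high, on the bench by the power strip
- crucible_mid (a point): centre of a loose white crucible, 38 mm across, 28 mm high, on the bench to the left (+y) of the balance
- scoop_grip (a point): centre of a loose thin steel scoop (lab spatula), 155 mm long and 6 mm high, lying across on the bench in front of the balance

How it is judged:
On the way, in this order (a step that is already met when the one before it is completed fails the run):
1. the power strip's rocker is pressed over to on (value of joint mains_rocker above 0.25 rad), for 0.1 s.
2. then the balance's rocker is pressed over to on (value of joint each of mains_rocker, balance_rocker above 0.25 rad), for 0.1 s.
3. then the tare bar is pressed down (4.5 mm or more of its 6) (all of step 2 and value of joint tare_bar above 0.0045 m), for 0.02 s.
4. and has sprung back up (all of step 2 and value of joint tare_bar below 0.001 m), for 0.1 s.
At the end, for the whole second after the job is handed in: Both rockers are on (0.25 rad or more of 0.3), the tare bar and the round keys are up (within 1 mm), and every loose thing is within 20 mm of where it began (all of step 4 and value of joint each of key_near, key_far, reset_key below 0.001 m and distance of each of beaker_mid, bottle_mid, weight_mid, vial_mid, jar_mid, crucible_mid, scoop_grip from where it was at the start of the episode below 0.02 m); the robot touches nothing.
It fails at once if the balance's rocker is pressed over before the power strip is on (value of joint mains_rocker below 0.25 rad and value of joint balance_rocker above 0.15 rad).
It fails at once if the tare bar is pressed before the balance is on (value of joint tare_bar above 0.003 m and value of joint any of mains_rocker, balance_rocker below 0.25 rad).
It fails at once if one of the small round keys is pressed (value of joint any of key_near, key_far, reset_key above 0.002 m).
It fails at once if the beaker is lifted, carried or pushed more than 20 mm (distance of beaker_mid from where it was at the start of the episode above 0.02 m).
It fails at once if another loose thing is lifted, carried or pushed more than 20 mm (distance of any of bottle_mid, weight_mid, vial_mid, jar_mid, crucible_mid, scoop_grip from where it was at the start of the episode above 0.02 m).
It also fails if it takes over 48 s, if anything falls off the work surface, if the arm or the gripper's body presses on something with over 40 N, if the wrist force passes 120 N, or if a joint passes its speed limit or range.

## Working session

There is one attempt and no reset: what is moved stays moved. The work goes in short steps, Python scripts to look and compute and a tool call to move; the robot and the scene stay as the last step left them, time stands still between calls to the robot, and variables do not carry over. Pictures are saved under pics/ and viewed, and the job is handed in when it is done.

Besides the shell and the picture viewer there is one more tool, called after "Request:" as name([rows], argument=value, ...), one row to a line, values as JSON. send_rows: Moves the arm, as the interface text tells. Its arguments: {"type":"object","properties":{"series":{"type":"array","items":{"type":"array","items":{"type":"number"}}},"newtons":{"type":"number"}},"required":["series"]}

```bash
mkdir -p pics; python3 - <<'E'
from cell import observe, imaging
import cv2,numpy as np
print(observe())
for n in("scene","top"):
    r=imaging.read_camera(n); cv2.imwrite(f"pics/{n}0.png",cv2.resize(r["color"][:,:,::-1],(800,600),interpolation=cv2.INTER_CUBIC))
    np.savez(f"{n}0.npz",**r)
    print(n,r["vfov"],r["cx"],r["cy"],r["T"].round(3).tolist())
E
```

```text
{'time': 0.0, 'qpos': array([-1.44496142e+00,  3.42711460e-01,  1.52502170e+00,  2.33156295e-05,
        1.27539868e+00, -1.46008017e-01]), 'qvel': array([-8.49464249e-05, -9.77118454e-04, -9.51358446e-04,  2.01398987e-03,
       -1.31603706e-03, -5.13727749e-04]), 'joint_efforts': array([ 1.26172155e-03, -4.31232584e+01, -2.44222766e+01,  7.19306013e-02,
        5.56878909e-02, -1.11565437e-04]), 'tool_pos': array([ 0.14093869, -0.50530411,  0.22604918]), 'tool_rot': array([-3.14007309e+00, -2.45993979e-04,  2.71835931e-01]), 'contact_force': array([0.64365629, 0.2238199 , 0.28786671]), 'torque': array([-0.01209936,  0.00325321, -0.00094494]), 'opening': 0.09157797735334099}
scene 53.08940607573726 250.34637637567175 189.62473384194286 [[-0.442, 0.686, -0.578, 1.047], [0.897, 0.34, -0.283, 0.227], [0.002, -0.643, -0.766, 0.711], [0.0, 0.0, 0.0, 1.0]]
top 47.19184701327499 254.29431725151713 192.2408748107153 [[-0.11, -0.971, 0.211, 0.359], [-0.994, 0.107, -0.027, 0.028], [0.004, -0.212, -0.977, 1.109], [0.0, 0.0, 0.0, 1.0]]
```

View pics/top0.png

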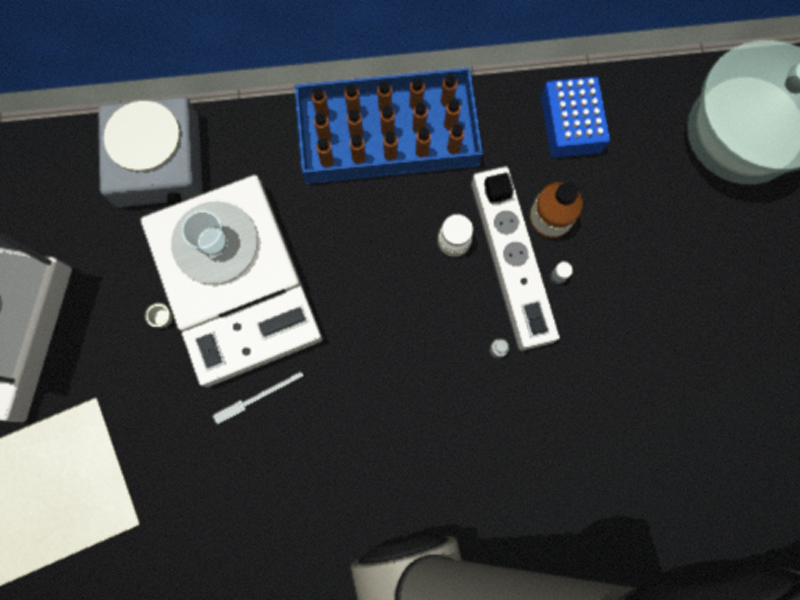

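View pics/scene0.png

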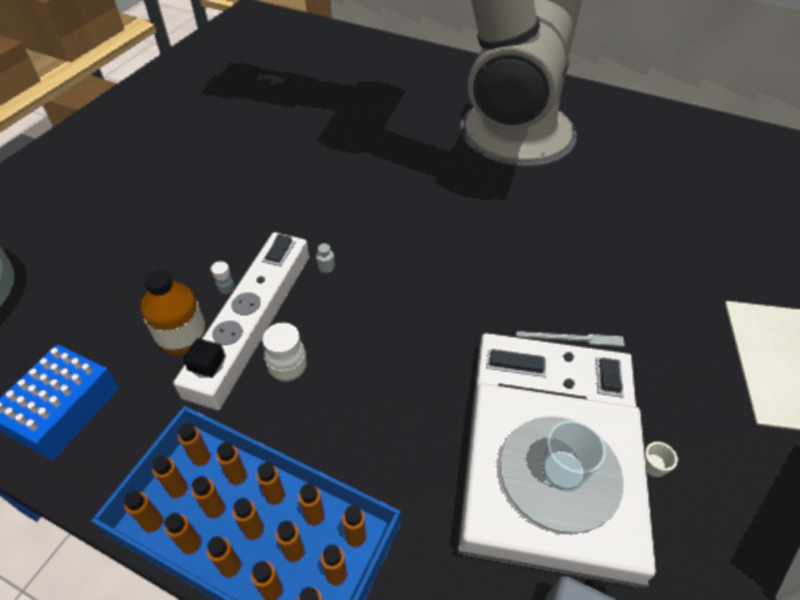

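```bash
cat > h.py <<'E'
import numpy as np,cv2
def load(n):
    r=dict(np.load(n)); return r
def f(r): return r["color"].shape[0]/2/np.tan(np.radians(float(r["vfov"]))/2)
def plane(r,uv,z):
    uv=np.atleast_2d(uv).astype(float); T=r["T"];k=f(r)
    d=np.c_[(uv[:,0]-r["cx"])/k,(uv[:,1]-r["cy"])/k,np.ones(len(uv))]@T[:3,:3].T
    s=(z-T[2,3])/d[:,2]; return T[:3,3]+d*s[:,None]
def cloud(r):
    h,w=r["range_z"].shape;u,v=np.meshgrid(np.arange(w),np.arange(h));k=f(r);Z=r["range_z"]
    P=np.stack([(u-r["cx"])/k*Z,(v-r["cy"])/k*Z,Z],-1)
    return P@r["T"][:3,:3].T+r["T"][:3,3]
E
python3 - <<'E'
from h import *
for n in("top0.npz","scene0.npz"):
    r=load(n);P=cloud(r);g=cv2.cvtColor(r["color"],cv2.COLOR_RGB2HSV)
    white=((g[...,2]>150)&(g[...,1]<50)).astype(np.uint8)
    print(n)
    def inside(px,z): return plane(r,px,z)
    for nm,zz,reg in(("strip",.042,None),("panel",.045,None),("body",.060,None)):
        m=(white>0)&(abs(P[...,2]-zz)<.008)
        c,_,=cv2.findContours(m.astype(np.uint8),cv2.RETR_EXTERNAL,cv2.CHAIN_APPROX_NONE)
        for k in sorted(c,key=cv2.contourArea)[-4:]:
            if cv2.contourArea(k)<300: continue
            w=plane(r,k[:,0,:],zz)[:,:2].astype(np.float32)*1000
            print(nm,cv2.contourArea(k),cv2.minAreaRect(w), "medz",np.median(P[...,2][cv2.drawContours(np.zeros_like(white),[k],-1,1,-1)*m>0]).round(4))
    dark=(g[...,2]<90).astype(np.uint8)
    c,hier=cv2.findContours(dark,cv2.RETR_LIST,cv2.CHAIN_APPROX_NONE)
    for k in c:
        a=cv2.contourArea(k)
        if 6<a<900:
            p=k[:,0].mean(0);z=P[int(p[1]),int(p[0]),2]
            if .03<z<.08:
                w=plane(r,k[:,0,:],.050)[:,:2].astype(np.float32)*1000
                print("dark",a,p.round(),z.round(4),cv2.minAreaRect(w))
E
```

```text
top0.npz
strip 2255.0 ((643.8240966796875, -198.56674194335938), (297.99981689453125, 60.46609115600586), 7.638528823852539) medz 0.0415
strip 2823.0 ((560.24951171875, 232.89645385742188), (92.16911315917969, 199.2045440673828), 16.05843734741211) medz 0.0448
panel 2209.0 ((643.0533447265625, -198.16696166992188), (297.1602783203125, 59.744972229003906), 7.633051872253418) medz 0.0416
panel 2827.0 ((559.682373046875, 232.3189239501953), (91.9099349975586, 198.64430236816406), 16.058483123779297) medz 0.0448
body 5938.5 ((696.664794921875, 271.5171203613281), (197.66940307617188, 197.99139404296875), 16.075672149658203) medz 0.0596
dark 120.0 [319. 222.] 0.0397 ((496.1505432128906, -151.40042114257812), (28.912450790405273, 29.906381607055664), 37.903236389160156)
dark 155.5 [133. 224.] 0.0534 ((540.907958984375, 297.4706726074219), (46.2269401550293, 23.424846649169922), 16.2567081451416)
dark 200.5 [180. 206.] 0.0579 ((573.3314208984375, 182.2920684814453), (21.15362548828125, 68.0680923461914), 14.900476455688477)
dark 148.0 [342. 204.] 0.052 ((534.9486694335938, -213.672225952148
[... 4985 characters left out ...]
4, 11.605185508728027), 70.03416442871094)
dark 215.5 [390. 240.] 0.0543 ((540.958740234375, 295.2933349609375), (48.2344856262207, 25.18524932861328), 18.774253845214844)
dark 12.5 [363. 228.] 0.0505 ((537.045654296875, 238.79306030273438), (10.000773429870605, 8.791532516479492), 26.327232360839844)
dark 297.0 [330. 231.] 0.0565 ((574.3095092773438, 179.71881103515625), (24.802310943603516, 69.09125518798828), 15.99940013885498)
dark 189.0 [141. 175.] 0.0492 ((618.2122192382812, -262.76409912109375), (61.06775665283203, 29.956382751464844), 54.171600341796875)
dark 170.5 [208. 165.] 0.0303 ((522.2794189453125, -143.00277709960938), (62.40267562866211, 30.89399528503418), 24.06521224975586)
```

```bash
cat >> h.py <<'E'
def need(tx,ty,tz,yaw):
    from cell import observe
    from scipy.spatial.transform import Rotation as R
    s=observe();Rm=R.from_euler("xyz",s["tool_rot"])
    Rt=R.from_euler("xyz",[np.pi,0,yaw])
    print("t",s["time"],"pos",s["tool_pos"].round(4),"rot",s["tool_rot"].round(4),"F",s["contact_force"].round(2),"open",round(s["opening"],4))
    d=np.array([tx,ty,tz])-s["tool_pos"]
    print("shift now-axes",Rm.inv().apply(d).round(4),"target-axes",Rt.inv().apply(d).round(4),"turn",(Rm.inv()*Rt).as_rotvec().round(4))
E
python3 - <<'E'
from h import *
r=load("top0.npz");P=cloud(r)
for nm,c,ya in(("mains",(.522,-.216),-.1),("bal",(.555,.3005),.28),("tare",(.574,.181),.28)):
    d=P[...,:2]-np.array(c);x=d@[np.cos(ya),np.sin(ya)];y=d@[-np.sin(ya),np.cos(ya)]
    for mx,my in((.0375,.095),(.055,.115)):
        m=(abs(x)<mx)&(abs(y)<my); print(nm,mx,"max z",P[m][:,2].max().round(3))
m=(abs(P[...,0]-.6)<.1)&(abs(P[...,1]+.27)<.06)&(P[...,2]>.055)
q=P[m];print("bottle",q[:,:2].mean(0),q.min(0),q.max(0))
need(.522,-.2155,.12,-.1)
E
```

```text
mains 0.0375 max z 0.061
mains 0.055 max z 0.061
bal 0.0375 max z 0.064
bal 0.055 max z 0.065
tare 0.0375 max z 0.062
tare 0.055 max z 0.065
bottle [ 0.67660523 -0.26710733] [ 0.51201887 -0.30743483  0.05509328] [ 0.69997361 -0.21060962  0.12855644]
t 0.1 pos [ 0.1409 -0.5054  0.2261] rot [-3.1403e+00 -2.0000e-04  2.7180e-01] F [-0.1  -0.47  0.11] open 0.0919
shift now-axes [ 0.4449 -0.1768  0.1064] target-axes [ 0.3502 -0.3265  0.1061] turn [-1.400e-03  1.000e-04  3.718e-01]
```

Request:
send_rows([
  [0,0,0,0,0,0.124,1],
  [0,0,0,0,0,0.124,1],
  [0,0,0,0,0,0.124,1],
  [0,0,0,0,0,0,1],
  [0,0,0,0,0,0,1],
], newtons=20)

```text
time: 0.52
tool_pos: [0.1409, -0.5056, 0.2264]
tool_rot: [-3.141, 0.0, -0.096]
contact_force: [-0.3, -0.3, -0.6]
opening: 0.0632
```

```bash
python3 -c "
from h import *
need(.522,-.2155,.12,-.1)"
```

```text
t 0.5167 pos [ 0.1409 -0.5056  0.2264] rot [-3.141e+00  1.000e-04 -9.650e-02] F [-0.32 -0.26 -0.6 ] open 0.0632
shift now-axes [ 0.3514 -0.3254  0.1066] target-axes [ 0.3502 -0.3267  0.1064] turn [-0.0006  0.0001  0.0035]
```

Clear space under the gripper body at all three press points. Moving over the mains rocker (15 rows of x 0.0234, y −0.0217, then down).

Request:
send_rows([
  [0.0234,-0.0217,0,0,0,0,1],
  [0.0234,-0.0217,0,0,0,0,1],
  [0.0234,-0.0217,0,0,0,0,1],
  [0.0234,-0.0217,0,0,0,0,1],
  [0.0234,-0.0217,0,0,0,0,1],
])

```text
time: 0.93
tool_pos: [0.2691, -0.4084, 0.2266]
tool_rot: [-3.141, 0.0, -0.096]
contact_force: [0.6, -0.7, 0.1]
opening: 0.0296
```

Request:
send_rows([
  [0.0234,-0.0217,0,0,0,0,1],
  [0.0234,-0.0217,0,0,0,0,1],
  [0.0234,-0.0217,0,0,0,0,1],
  [0.0234,-0.0217,0,0,0,0,1],
  [0.0234,-0.0217,0,0,0,0,1],
])

```text
time: 1.35
tool_pos: [0.3966, -0.312, 0.2267]
tool_rot: [3.142, 0.0, -0.096]
contact_force: [-0.3, -0.6, 0.2]
opening: 0.0007
```

Request:
send_rows([
  [0.0234,-0.0217,0,0,0,0,1],
  [0.0234,-0.0217,0,0,0,0,1],
  [0.0234,-0.0217,0,0,0,0,1],
  [0.0234,-0.0217,0,0,0,0,1],
  [0.0234,-0.0217,0,0,0,0,1],
])

```text
time: 1.77
tool_pos: [0.5238, -0.2157, 0.2266]
tool_rot: [3.142, 0.0, -0.096]
contact_force: [-0.7, -0.6, -0.0]
opening: 0.0006
```

Request:
send_rows([
  [0,0,0.03,0,0,0,1],
  [0,0,0.03,0,0,0,1],
  [0,0,0.03,0,0,0,1],
  [0,0,0.016,0,0,0,1],
  [0,0,0,0,0,0,1],
])

```text
time: 2.18
tool_pos: [0.5205, -0.2156, 0.1166]
tool_rot: [-3.138, 0.008, -0.096]
contact_force: [-1.0, 0.6, -0.5]
opening: 0.0007
```

```bash
python3 - <<'E'
from h import *
from cell import imaging
need(.521,-.2157,.051,-.1)
for n in("scene","top"):
    r=imaging.read_camera(n);np.savez(n+"1.npz",**r)
    c=r["color"][:,:,::-1]
    c=c[110:260,80:280] if n=="scene" else c[100:250,260:460]
    cv2.imwrite(f"pics/{n}1.png",cv2.resize(c,(800,600),interpolation=cv2.INTER_CUBIC))
E
```

```text
t 2.1833 pos [ 0.5205 -0.2156  0.1166] rot [-3.1383  0.0075 -0.0963] F [-0.99  0.57 -0.5 ] open 0.0007
shift now-axes [0.001  0.0003 0.0656] target-axes [0.0005 0.0001 0.0656] turn [-0.0033  0.0075  0.0037]
```

View pics/scene1.png

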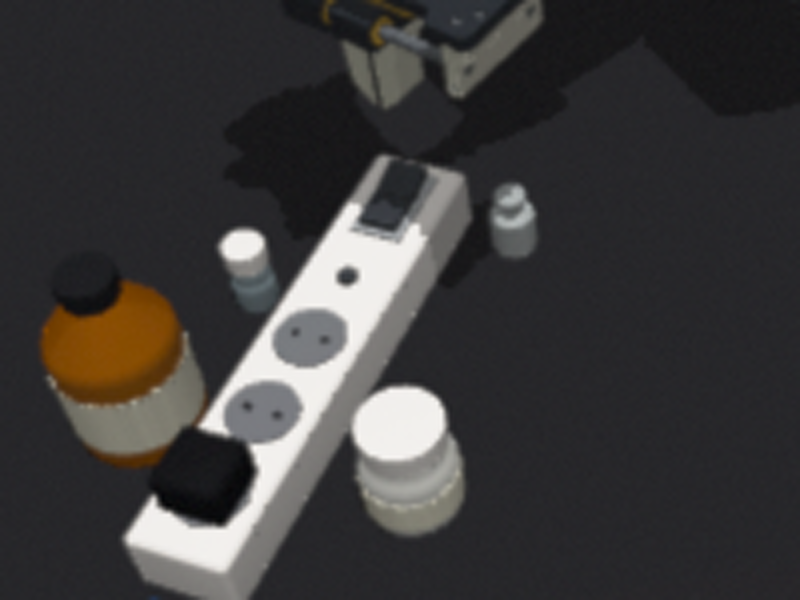

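```bash
python3 -c "
from h import *
need(.521,-.2157,.051,-.1)"
```

```text
t 2.2833 pos [ 0.5228 -0.217   0.1208] rot [-3.1414e+00  6.0000e-04 -9.7900e-02] F [-0.33 -0.17  0.7 ] open 0.0004
shift now-axes [-0.0019 -0.0011  0.0698] target-axes [-0.002  -0.0011  0.0698] turn [-0.0002  0.0006  0.0021]
```

Request:
send_rows([
  [-0.002,-0.001,0.02,0,0,0,1],
  [0,0,0.02,0,0,0,1],
  [0,0,0.012,0,0,0,1],
  [0,0,0,0,0,0,1],
  [0,0,0,0,0,0,1],
])

```text
time: 2.7
tool_pos: [0.5216, -0.2163, 0.0701]
tool_rot: [3.141, -0.002, -0.099]
contact_force: [0.5, -0.0, 0.9]
opening: 0.0002
```

Request:
send_rows([
  [0,0,0.004,0,0,0,1],
  [0,0,0.004,0,0,0,1],
  [0,0,0.004,0,0,0,1],
  [0,0,0.003,0,0,0,1],
  [0,0,0,0,0,0,1],
])

```text
time: 3.12
tool_pos: [0.5208, -0.2159, 0.0534]
tool_rot: [3.141, 0.0, -0.1]
contact_force: [1.0, -0.2, 0.7]
opening: 0.0005
```

Request:
send_rows([
  [0,0,0.001,0,0,0,1],
  [0,0,0,0,0,0,1],
  [0,0,0,0,0,0,1],
])

```text
time: 3.37
tool_pos: [0.5209, -0.2158, 0.0528]
tool_rot: [3.142, -0.0, -0.1]
contact_force: [-0.6, -0.5, 0.3]
opening: 0.0002
```

Request:
send_rows([
  [0,0,0.001,0,0,0,1],
  [0,0,0.001,0,0,0,1],
  [0,0,0.001,0,0,0,1],
  [0,0,0,0,0,0,1],
])

```text
time: 3.7
tool_pos: [0.5209, -0.2158, 0.0511]
tool_rot: [3.141, -0.001, -0.1]
contact_force: [-4.2, 2.0, 12.5]
opening: 0.0003
```

Request:
send_rows([
  [0,0,0.001,0,0,0,1],
  [0,0,0,0,0,0,1],
])

```text
time: 3.87
tool_pos: [0.521, -0.2158, 0.051]
tool_rot: [3.141, -0.001, -0.1]
contact_force: [-7.1, 3.5, 20.5]
opening: 0.0007
```

Request:
send_rows([
  [0,0,-0.02,0,0,0,1],
  [0,0,-0.03,0,0,0,1],
  [0,0,-0.04,0,0,0,1],
  [0,0,-0.04,0,0,0,1],
  [0,0,0,0,0,0,1],
])

```text
time: 4.28
tool_pos: [0.5245, -0.2176, 0.1868]
tool_rot: [3.136, -0.013, -0.1]
contact_force: [1.1, -0.4, 1.0]
opening: 0.0001
```

```bash
python3 - <<'E'
from h import *
from cell import imaging
for n in("scene","top"):
    r=imaging.read_camera(n);np.savez(n+"2.npz",**r)
    c=r["color"][:,:,::-1]
    c=c[135:180,160:220] if n=="scene" else c[180:225,310:370]
    c0=load(n+"0.npz")["color"][:,:,::-1]
    c0=c0[135:180,160:220] if n=="scene" else c0[180:225,310:370]
    cv2.imwrite(f"pics/{n}2.png",cv2.resize(np.hstack([c0,c]),(800,300),interpolation=cv2.INTER_CUBIC))
    P=cloud(r);ya=.133;o=np.array([.646,-.199])
    for nm,Q in(("before",cloud(load(n+"0.npz"))),("now",P)):
        d=Q[...,:2]-o;x=d@[np.cos(ya),np.sin(ya)];y=d@[-np.sin(ya),np.cos(ya)]
        print(n,nm,[(X,float(np.median(Q[(abs(x-X/1e3)<.003)&(abs(y)<.007)&(Q[...,2]<.075)][:,2]).round(4))) for X in(-131,-125,-119,-110,-101,-95,-89)])
need(.521,-.2157,.051,-.1)
need(.556,.3008,.15,.281)
E
```

```text
scene before [(-131, 0.0565), (-125, 0.0553), (-119, 0.0536), (-110, 0.0508), (-101, 0.0519), (-95, 0.0512), (-89, 0.0496)]
scene now [(-131, 0.0513), (-125, 0.051), (-119, 0.0512), (-110, 0.0516), (-101, 0.0547), (-95, 0.0557), (-89, 0.0569)]
top before [(-131, 0.0566), (-125, 0.0551), (-119, 0.053), (-110, 0.0506), (-101, 0.0507), (-95, 0.052), (-89, 0.0504)]
top now [(-131, nan), (-125, 0.0503), (-119, 0.0488), (-110, nan), (-101, nan), (-95, nan), (-89, nan)]
t 4.3833 pos [ 0.5218 -0.2161  0.1804] rot [ 3.1399 -0.0039 -0.1   ] F [-0.32 -0.57 -0.97] open 0.0004
shift now-axes [-0.0013 -0.0006  0.1294] target-axes [-0.0008 -0.0003  0.1294] turn [ 0.0017 -0.0039 -0.    ]
t 4.3833 pos [ 0.5218 -0.2161  0.1804] rot [ 3.1399 -0.0039 -0.1   ] F [-0.32 -0.57 -0.97] open 0.0004
shift now-axes [-0.0177 -0.5178  0.0295] target-axes [ 0.1762 -0.4871  0.0304] turn [ 0.0024 -0.0036 -0.381 ]
  return _methods._mean(a, axis=axis, dtype=dtype,
  ret = ret.dtype.type(ret / rcount)
```

Request:
send_rows([
  [0,0,0,0,0,-0.124,1],
  [0,0,0,0,0,-0.124,1],
  [0,0,0,0,0,-0.124,1],
  [0,0,0,0,0,-0.009,1],
  [0,0,0,0,0,0,1],
])

```text
time: 4.8
tool_pos: [0.5203, -0.2154, 0.1772]
tool_rot: [-3.14, 0.002, 0.278]
contact_force: [-0.1, 0.9, -0.3]
opening: 0.0004
```

Request:
send_rows([
  [0.0117,-0.0325,0,0,0,0,1],
  [0.0117,-0.0325,0,0,0,0,1],
  [0.0117,-0.0325,0,0,0,0,1],
  [0.0117,-0.0325,0,0,0,0,1],
  [0.0117,-0.0325,0,0,0,0,1],
])

```text
time: 5.22
tool_pos: [0.5316, -0.0419, 0.178]
tool_rot: [-3.141, 0.001, 0.276]
contact_force: [0.5, 0.5, -0.4]
opening: 0.0
```

Request:
send_rows([
  [0.0117,-0.0325,0,0,0,0,1],
  [0.0117,-0.0325,0,0,0,0,1],
  [0.0117,-0.0325,0,0,0,0,1],
  [0.0117,-0.0325,0,0,0,0,1],
  [0.0117,-0.0325,0,0,0,0,1],
])

```text
time: 5.63
tool_pos: [0.5427, 0.1306, 0.1779]
tool_rot: [-3.141, 0.001, 0.277]
contact_force: [0.2, 0.1, 0.6]
opening: 0.0006
```

Request:
send_rows([
  [0.0117,-0.0325,0,0,0,0,1],
  [0.0117,-0.0325,0,0,0,0,1],
  [0.0117,-0.0325,0,0,0,0,1],
  [0.0117,-0.0325,0,0,0,0,1],
  [0.0117,-0.0325,0,0,0,0,1],
])

```text
time: 6.05
tool_pos: [0.5539, 0.3029, 0.1777]
tool_rot: [3.141, 0.001, 0.277]
contact_force: [0.1, -0.4, 0.1]
opening: 0.0004
```

Request:
send_rows([
  [0,0,0.02,0,0,0,1],
  [0,0,0.02,0,0,0,1],
  [0,0,0,0,0,0,1],
  [0,0,0,0,0,0,1],
])

```text
time: 6.38
tool_pos: [0.5535, 0.3009, 0.1371]
tool_rot: [3.141, 0.004, 0.279]
contact_force: [1.4, 1.1, 1.0]
opening: 0.0004
```

```bash
python3 - <<'E'
from h import *
from cell import imaging
need(.556,.3008,.054,.281)
r=imaging.read_camera("scene");np.savez("scene3.npz",**r)
c=r["color"][150:340,250:505,::-1]
cv2.imwrite("pics/scene3.png",cv2.resize(c,(800,596),interpolation=cv2.INTER_CUBIC))
P=cloud(r);ya=.133;d=P[...,:2]-np.array([.646,-.199]);x=d@[np.cos(ya),np.sin(ya)];y=d@[-np.sin(ya),np.cos(ya)]
print([(X,float(np.median(P[(abs(x-X/1e3)<.003)&(abs(y)<.007)][:,2]).round(4))) for X in(-131,-125,-119,-110,-101,-95,-89)])
E
```

```text
t 6.3833 pos [0.5535 0.3009 0.1371] rot [3.1411 0.0039 0.2785] F [1.45 1.06 0.97] open 0.0004
shift now-axes [0.0027 0.0008 0.0831] target-axes [0.0024 0.0008 0.0831] turn [ 0.0005  0.0039 -0.0025]
[(-131, 0.051), (-125, 0.0516), (-119, 0.0514), (-110, 0.0522), (-101, 0.0537), (-95, 0.0563), (-89, 0.0564)]
```

View pics/scene3.png

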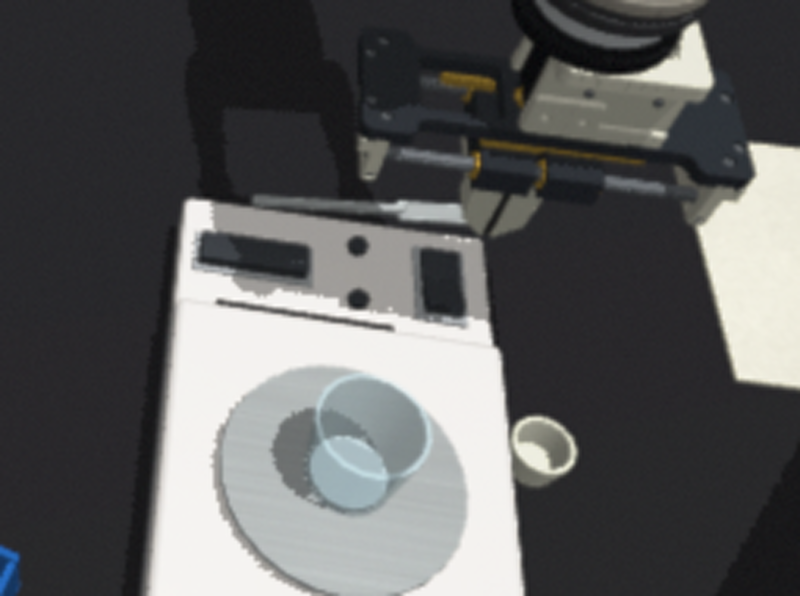

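Request:
send_rows([
  [0.002,0.001,0.02,0,0,0,1],
  [0,0,0.025,0,0,0,1],
  [0,0,0.018,0,0,0,1],
  [0,0,0,0,0,0,1],
  [0,0,0,0,0,0,1],
])

```text
time: 6.85
tool_pos: [0.557, 0.3005, 0.0764]
tool_rot: [3.142, -0.0, 0.279]
contact_force: [0.8, 0.4, 0.0]
opening: 0.0006
```

Request:
send_rows([
  [0,0,0.004,0,0,0,1],
  [0,0,0.004,0,0,0,1],
  [0,0,0.004,0,0,0,1],
  [0,0,0.002,0,0,0,1],
  [0,0,0,0,0,0,1],
])

```text
time: 7.27
tool_pos: [0.5564, 0.3008, 0.0614]
tool_rot: [3.141, 0.001, 0.281]
contact_force: [-0.1, -0.2, 0.6]
opening: 0.0006
```

Request:
send_rows([
  [0,0,0.002,0,0,0,1],
  [0,0,0.002,0,0,0,1],
  [0,0,0.002,0,0,0,1],
  [0,0,0.001,0,0,0,1],
  [0,0,0,0,0,0,1],
])

```text
time: 7.68
tool_pos: [0.5568, 0.3009, 0.0546]
tool_rot: [3.142, -0.0, 0.281]
contact_force: [-0.8, 0.3, 1.8]
opening: 0.0007
```

Request:
send_rows([
  [0,0,0.001,0,0,0,1],
  [0,0,0.0005,0,0,0,1],
  [0,0,0,0,0,0,1],
])

```text
time: 7.93
tool_pos: [0.5568, 0.3009, 0.0542]
tool_rot: [3.142, -0.001, 0.281]
contact_force: [-1.6, -0.3, 6.4]
opening: 0.0002
```

Request:
send_rows([
  [0,0,0.001,0,0,0,1],
  [0,0,0.001,0,0,0,1],
  [0,0,0,0,0,0,1],
])

```text
time: 8.18
tool_pos: [0.5569, 0.301, 0.0541]
tool_rot: [3.141, -0.002, 0.281]
contact_force: [-4.8, -3.0, 18.6]
opening: 0.0007
```

Request:
send_rows([
  [0,0,-0.02,0,0,0,1],
  [0,0,-0.02,0,0,0,1],
  [0,0,-0.02,0,0,0,1],
  [0,0,-0.02,0,0,0,1],
  [0,0,0,0,0,0,1],
])

```text
time: 8.6
tool_pos: [0.5582, 0.3016, 0.1352]
tool_rot: [-3.141, -0.006, 0.281]
contact_force: [0.5, 0.5, -0.4]
opening: 0.0005
```

```bash
python3 - <<'E'
from h import *
from cell import imaging
for n in("scene",):
    r=imaging.read_camera(n);np.savez(n+"4.npz",**r)
    for nm,Q in(("before",cloud(load(n+"0.npz"))),("now",cloud(r))):
        ya=.281;d=Q[...,:2]-np.array([.541,.2965]);x=d@[np.cos(ya),np.sin(ya)];y=d@[-np.sin(ya),np.cos(ya)]
        print(n,nm,[(X,float(np.median(Q[(abs(x-X/1e3)<.003)&(abs(y)<.007)&(Q[...,2]<.09)][:,2]).round(4))) for X in(-20,-15,-9,0,9,15,20)])
need(.574,.181,.12,.281)
E
```

```text
scene before [(-20, 0.055), (-15, 0.0552), (-9, 0.0551), (0, 0.0546), (9, 0.0572), (15, 0.059), (20, 0.0597)]
scene now [(-20, 0.0609), (-15, 0.0592), (-9, 0.0573), (0, 0.0544), (9, 0.0545), (15, 0.0548), (20, 0.0541)]
t 8.65 pos [0.5574 0.3012 0.133 ] rot [-3.1413 -0.0035  0.2809] F [ 0.01 -0.13 -0.23] open 0.0004
shift now-axes [-0.0174  0.1201  0.0129] target-axes [-0.0174  0.1201  0.013 ] turn [-0.0003 -0.0035 -0.0001]
```

Request:
send_rows([
  [-0.0044,0.03,0,0,0,0,1],
  [-0.0044,0.03,0,0,0,0,1],
  [-0.0043,0.03,0,0,0,0,1],
  [-0.0043,0.03,0,0,0,0,1],
  [0,0,0,0,0,0,1],
])

```text
time: 9.07
tool_pos: [0.5729, 0.1757, 0.1294]
tool_rot: [3.14, 0.004, 0.277]
contact_force: [-0.4, 0.3, 0.7]
opening: 0.0004
```

Request:
send_rows([
  [0,0,0.02,0,0,0,1],
  [0,0,0.02,0,0,0,1],
  [0,0,0.015,0,0,0,1],
  [0,0,0,0,0,0,1],
  [0,0,0,0,0,0,1],
])

```text
time: 9.48
tool_pos: [0.572, 0.1809, 0.0746]
tool_rot: [-3.141, 0.004, 0.281]
contact_force: [0.8, -1.0, 0.7]
opening: 0.0006
```

```bash
python3 -c "
from h import *
need(.574,.181,.051,.281)"
```

```text
t 9.4833 pos [0.572  0.1809 0.0746] rot [-3.1412  0.0037  0.281 ] F [ 0.83 -1.    0.68] open 0.0006
shift now-axes [0.0021 0.0005 0.0236] target-axes [0.002  0.0004 0.0236] turn [-0.0004  0.0037 -0.    ]
```

Request:
send_rows([
  [0.001,0,0.005,0,0,0,1],
  [0,0,0.005,0,0,0,1],
  [0,0,0.004,0,0,0,1],
  [0,0,0.003,0,0,0,1],
  [0,0,0,0,0,0,1],
])

```text
time: 9.9
tool_pos: [0.5737, 0.181, 0.0586]
tool_rot: [-3.142, 0.001, 0.281]
contact_force: [-0.2, 0.9, 0.7]
opening: 0.0005
```

Request:
send_rows([
  [0,0,0.002,0,0,0,1],
  [0,0,0.002,0,0,0,1],
  [0,0,0.001,0,0,0,1],
  [0,0,0.001,0,0,0,1],
  [0,0,0,0,0,0,1],
])

```text
time: 10.32
tool_pos: [0.5743, 0.181, 0.0534]
tool_rot: [3.141, -0.001, 0.281]
contact_force: [-0.4, 1.0, 4.8]
opening: 0.0003
```

Request:
send_rows([
  [0,0,0.001,0,0,0,1],
  [0,0,0.001,0,0,0,1],
  [0,0,0.001,0,0,0,1],
  [0,0,0.001,0,0,0,1],
  [0,0,0,0,0,0,1],
])

```text
time: 10.73
tool_pos: [0.5744, 0.1811, 0.0511]
tool_rot: [3.141, -0.001, 0.281]
contact_force: [-4.1, -0.8, 15.4]
opening: 0.0002
```

Request:
send_rows([
  [0,0,-0.02,0,0,0,1],
  [0,0,-0.03,0,0,0,1],
  [0,0,-0.04,0,0,0,1],
  [0,0,-0.04,0,0,0,1],
  [0,0,0,0,0,0,1],
])

```text
time: 11.15
tool_pos: [0.5779, 0.1817, 0.1873]
tool_rot: [3.14, -0.014, 0.281]
contact_force: [1.6, -0.1, 0.9]
opening: 0.0005
```

Request:
send_rows([
  [-0.03,0.03,0,0,0,0,1],
  [-0.03,0.03,0,0,0,0,1],
  [-0.03,0.03,0,0,0,0,1],
  [0,0,0,0,0,0,1],
  [0,0,0,0,0,0,1],
])

```text
time: 11.57
tool_pos: [0.513, 0.07, 0.179]
tool_rot: [-3.142, 0.0, 0.278]
contact_force: [0.6, 0.4, 0.5]
opening: 0.0005
```

```bash
python3 - <<'E'
from h import *
from cell import imaging
r=imaging.read_camera("scene");np.savez("scene5.npz",**r)
cv2.imwrite("pics/scene5.png",cv2.resize(r["color"][:,:,::-1],(800,600),interpolation=cv2.INTER_CUBIC))
r0=load("scene0.npz");Q0=cloud(r0);Q=cloud(r)
def prof(Q,o,ya,Xs):
    d=Q[...,:2]-np.array(o);x=d@[np.cos(ya),np.sin(ya)];y=d@[-np.sin(ya),np.cos(ya)]
    return [(X,float(np.median(Q[(abs(x-X/1e3)<.003)&(abs(y)<.007)&(Q[...,2]<.09)][:,2]).round(4))) for X in Xs]
for nm,o,ya in(("mains",(.537,-.2136),.133),("bal",(.541,.2965),.281),("tare",(.574,.181),.281),):
    for q in(Q0,Q): print(nm,prof(q,o,ya,(-15,15) if nm!="tare" else (-5,0,5)))
dz=abs(Q[...,2]-Q0[...,2])
m=((dz>.012)&(r["range_z"]>0)&(r0["range_z"]>0)).astype(np.uint8);m=cv2.morphologyEx(m,cv2.MORPH_OPEN,np.ones((3,3)))
n,l,s,c=cv2.connectedComponentsWithStats(m)
for i in range(1,n): print("changed px",s[i],c[i].round(), "world",Q0[int(c[i][1]),int(c[i][0])].round(2))
need(.574,.181,.051,.281)
E
```

```text
mains [(-15, 0.0553), (15, 0.0512)]
mains [(-15, 0.051), (15, 0.0557)]
bal [(-15, 0.0552), (15, 0.059)]
bal [(-15, 0.0592), (15, 0.0541)]
tare [(-5, 0.0575), (0, 0.0584), (5, 0.0574)]
tare [(-5, 0.0569), (0, 0.0574), (5, 0.0576)]
changed px [  247     0   200   154 14678] [339.  58.] world [0.25 0.06 0.24]
t 11.6167 pos [0.5138 0.0711 0.1792] rot [-3.1415e+00 -5.0000e-04  2.7900e-01] F [-0.66  0.95 -0.51] open 0.0005
shift now-axes [ 0.088  -0.089   0.1282] target-axes [ 0.0883 -0.0889  0.1282] turn [-0.0001 -0.0005 -0.002 ]
```

View pics/scene5.png

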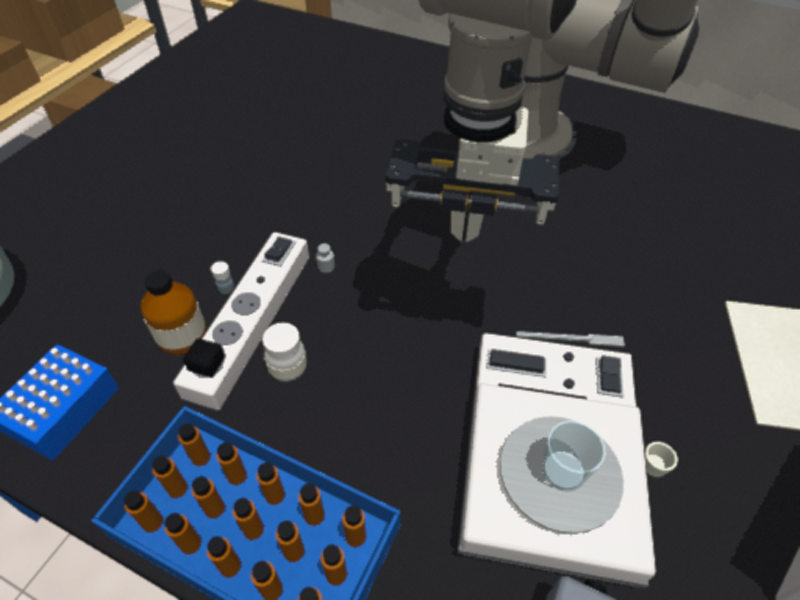

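Mains rocker at (278,248) and balance rocker at (609,375) are both flipped, and the tare bar at (517,360) is up. Every loose object is where it was, and only the arm has changed between the two depth pictures.

```bash
python3 -c "
from cell import workorder
print(workorder.hand_in())"
```

```text
the job is handed in; nothing more can be done
None
```

I switched on the power strip, then the balance, then pressed the tare bar fully down and let it spring back. I handed the job in at about 11.6 s of the 48 s allowed; the hand-in reports no verdict.

My last checks, from the scene camera's depth picture and the force reading:

- **Power strip rocker:** the middle of the ON face went from 55 to 51 mm and the other face rose to 56 mm. It was pressed to the stop at about 20 N.
- **Balance rocker:** the middle of the ON face went from 59 to 54 mm and the other face rose to 59 mm. It was pressed to the stop at about 19 N.
- **Tare bar:** it was pressed to 51 mm with about 15 N, which is the stop, and its top is back at about 57 mm.
- **Everything else:** apart from the arm, a comparison with the starting depth picture showed no change over 12 mm. The beaker and other loose things look unmoved. I did not measure the round keys separately; the fingers were never placed over them.
- **Arm:** it ended clear of everything, with the fingertips 179 mm above the bench.

No check failed. The top camera's view of the power strip rocker was mostly blocked by the arm after that press, so that check rests on the scene camera alone.

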